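Reset the bench power box behind its push-latch flap

TASK

Reset the bench power box: press the flap on its top near its free edge so that it pops fully open, press the round reset button inside all the way down for a moment, then push the flap shut and press it in until it latches and stays closed when you let go. Use only closed fingertips or the outside of the fingers: do not pull or pry at the inside of the flap, and neither move nor lift the jar, parts box and screwdriver standing about.

Things in the scene. Friction and masses are not known exactly. Their poses are not given: they have to be found in the camera images.
- box: bench power box, fixed: white plastic case 156 (x) x 126 (y) x 75 mm high, two socket outlets on its front (-x side, towards the robot); origin at the centre of its underside, z up. Its top is a grey flap, flush with the 10 mm side walls. Under the flap is a cavity 106 mm wide (y), clear from x = -42 to +66 mm, with the reset button at x = -12, y = 0
- flap (a joint): flap angle, rad: 0 = latched shut, level with the case; grows as it swings up. A press down to the hard stop at -0.067 (edge dips 9 mm; 4 to 6 N if slow) and letting go releases it, and a damped spring swings it up to its stop at 1.45, nearly upright, in about 1 s. Swung down (1 to 5 N at the free edge), pressed to the same stop and let go, it latches at 0. A half press may not switch it
- flap_press (a point): point on the flap's outer (upper) face, on its middle line, 105 mm from the hinge line and 35 mm from the free edge: a good place to press; moves with the flap. The flap is a grey plate 142 (x) x 102 (y) x 4 mm, hinged along its far (+x) edge, free edge towards -x (the robot)
- flap_hinge (a point): middle of the flap's hinge line, in the box at x = +62, y = 0, z = 71 mm; the line runs along the box's y axis. The flap's outer face lies 4 mm outside this line, its free edge 140 mm from it (so an open flap stands about 210 mm above the bench)
- flap_lining: white lining on the inner (under) side of the flap, 94 mm wide, 3 mm thick; not to be pulled or pried at; origin on the hinge line
- button (a joint): travel of the reset button, m: 0 = up, 0.006 = fully down (5 N), springs back when let go
- button_top (a point): centre of the top of the reset button: black, round, 32 mm across, pressed straight down; about 20 mm below the rim of the case, hidden until the flap is open
- jar: loose amber jar with white lid, 44 mm across, 50 mm high; origin under its centre
- parts_box: loose clear parts box with blue lid, 96 x 71 x 42 mm high; origin under its centre
- driver: loose screwdriver with black handle, 160 mm long, lying on the bench
Things that resemble listed ones, but are neither listed nor needed, are in the scene too. Of the things that look like the box, take the one that is nearest to the robot's base at the start.

How it is judged (in metres and radians):
On the way, in this order (a step that is already met when the one before it is completed fails the run):
1. the flap has popped fully open and the button is still up (value of joint flap above 1.3 rad and value of joint button below 0.002 m), for 0.1 s.
2. the reset button is pressed all the way down, with the flap open (value of joint button above 0.0048 m and value of joint flap above 0.9 rad), for 0.1 s.
3. the flap is pressed in past its latch (value of joint flap below -0.035 rad), for 0.05 s.
At the end, for the whole second after the job is handed in: the flap is latched shut by itself (within 0.03 rad of level, nothing touching it), the button is back up, and jar, parts box and screwdriver are within 25 mm of where they stood (value of joint flap between -0.03 and 0.03 rad and value of joint button below 0.002 m and distance of each of jar, parts_box, driver from where it was at the start of the episode below 0.025 m).
It fails at once if the inside of the flap is pulled or pried at with the fingers (more than 3 N on the lining) (contact force between the fingers and flap_lining above 3 N).
It fails at once if the jar is moved or lifted more than 25 mm (distance of jar from where it was at the start of the episode above 0.025 m).
It fails at once if the parts box is moved or lifted more than 25 mm (distance of parts_box from where it was at the start of the episode above 0.025 m).
It fails at once if the screwdriver is moved or lifted more than 25 mm (distance of driver from where it was at the start of the episode above 0.025 m).
It also fails if it takes over 56 s, if anything falls off the work surface, if the arm or the gripper's body presses on something with over 40 N, if the wrist force passes 120 N, or if a joint passes its speed limit or range.

ROBOT

A 6-joint arm with a two-finger parallel gripper is mounted at the origin on the work surface. World frame = base frame: x ahead of the robot, y to its left, z up, the work surface at z = 0. Lengths are in m, angles in degrees, forces in N, time in s.
With the tool pointing down it reaches from about 0.3 to 0.775 m from the base axis. Payload 14.6 kg.
Tool frame: the origin (TCP) lies on the front face of the gripper's body, between the roots of the fingers; the fingertips stand 97 mm ahead of it and the grasp point (between the pads) lies 78 mm ahead of it (tcp_to_tips is the z of the fingertips in the tool frame, in m); z points along the fingers, y is the line along which they close (so a half turn about z gives the same grasp; the last joint's range is limited). The gripper opens to 94 mm and grips with 3 to 60 N. Pads are 16 mm wide; open, the fingers measure 119 mm over their backs; the gripper's body (75 mm by 177 mm) begins 78 mm behind the grasp point.
Start: joints at [-76.467, 17.183, 87.147, -0, 75.671, -3.816], TCP at [0.164, -0.525, 0.303] pointing down, gripper open.
Joint ranges: [-173.82, 173.82], [-45.26, 126.66], [13.44, 144.39], [-59.66, 239.66], [0, 175.72], [-146.38, 146.38]. Speed limits (degrees/s): [127.2, 127.2, 147.25, 180, 180, 180].

INTERFACE

Orientations are given as [roll, pitch, yaw] about the fixed x, y, z axes, in that order (R = Rz(yaw) Ry(pitch) Rx(roll)).
In Python, from station import * gives the robot as it stands.
- The arm moves only by the shell command python3 -m inch 'ROWS'. ROWS is a JSON object of lists of equal length, an entry for each row: "claw": the closure, from 0 (fully open) to 1 (shut); "xyz": the shift along the tool's x, y, z in mm, a list of three; "delta_rot": the turn, a rotation vector about the tool's x, y, z in degrees, a list of three. In form: {"claw": [claw, ...], "xyz": [[tx, ty, tz], ...], "delta_rot": [[rx, ry, rz], ...]}. A call has 1 to 20 rows; each row shifts and turns the commanded pose from where the row before left it, along the tool's axes as they then stand; what a row does not reach is not made up. A row lasts 1/8 s, in which the tool goes at most 62.5 mm and 10.7 degrees, less where a joint would pass 70% of its speed; a pose out of reach is approached as far as the arm can. A call is refused whole if a number of a shift passes 62.5 or a number of a turn 10.7, either way. A call with a gripper value outside its range is refused whole. The fingers move at their own pace and stop on an object; the grip force is fixed at half the most. Time passes only in rows, so rows that do not move let the fingers close. It gives the time, the measured TCP pose, the force, the opening and the grip force at its end, in the units of the state.
- read_state(): the state, without advancing time (a new reading comes with each control period).
- camera(name): name is "scene" or "top"; returns the picture (480x640x3 uint8, red, green, blue); there is no depth.
- get_calibration(name): a dict with "K" (3x3 intrinsics, pixels), "R" (3x3) and "t" (3): a world point X has camera coordinates R X + t. Camera axes: x right, y down, z forward; pixel columns grow to the right and rows downward; lengths in m; the calibration is good to about 2 mm. A picture is of the moment at which its call begins. get_calibration takes no time and is no camera call.
- close_job(): hands the job in; it is judged then, once.
The state is a dict: "time_s": time; "qpos": joint angles; "dq": joint speeds; "joint_torque": joint torques, N m; "tool_pos": TCP position; "eef_rot": TCP orientation; "wrist_force": force on the tool from outside, world axes, zero at the start; "moment": the same for the moment, N m; "finger_gap": finger opening in m; "gripper_force": force on a finger pad.
Only numpy, scipy, OpenCV 4.12 (cv2) and the standard library are available. Lean on these libraries where they do the work, as an engineer would, in place of code of your own. Each camera call takes 0.05 s, during which the arm holds its last target. There are 200 camera calls.

## Working session

There is one attempt and no reset: what is moved stays moved. The work goes in short steps, Python scripts to look and compute and a shell command to move; the robot and the scene stay as the last step left them, time stands still between calls to the robot, and variables do not carry over. Pictures are saved under pics/ and viewed, at most 10 in all, crops included, and the job is handed in when it is done.

```bash
mkdir -p pics; python3 - <<'E'
from station import *
import cv2
for n in("scene","top"):
    cv2.imwrite(f"pics/{n}0.png",camera(n)[:,:,::-1])
    c=get_calibration(n);print(n,c)
s=read_state();print(s)
E
```

```text
scene {'K': array([[522.51094145,   0.        , 320.6756589 ],
       [  0.        , 522.51094145, 230.22810768],
       [  0.        ,   0.        ,   1.        ]]), 'R': array([[-0.15686514,  0.9875864 ,  0.00815044],
       [ 0.7584853 ,  0.12575268, -0.63944218],
       [-0.63252935, -0.0941242 , -0.76879598]]), 't': array([ 0.15322588, -0.40279126,  1.32884831])}
top {'K': array([[443.59298114,   0.        , 325.7420535 ],
       [  0.        , 443.59298114, 239.58382585],
       [  0.        ,   0.        ,   1.        ]]), 'R': array([[-0.00722804, -0.99988202, -0.01355402],
       [-0.98787431,  0.00924209, -0.15498045],
       [ 0.15508743,  0.01226946, -0.98782455]]), 't': array([-0.03572923,  0.60471764,  1.00139584])}
{'time_s': 0.1, 'qpos': array([-7.64674350e+01,  1.72130149e+01,  8.71734663e+01,  8.82426193e-04,
        7.56702552e+01, -3.81506559e+00]), 'dq': array([ 0.06718098, -0.09621718, -0.06792032,  0.04091078, -0.04354371,
        0.13012187]), 'joint_torque': array([ 1.16204894e-03, -5.32641149e+01, -3.53284550e+01,  7.09366612e-02,
        2.34847638e-02, -6.78352649e-05]), 'tool_pos': array([ 0.16397285, -0.52486733,  0.30216176]), 'eef_rot': array([-1.79943446e+02, -4.62788526e-03,  1.73474095e+01]), 'wrist_force': array([ 0.17898003, -0.22099293,  0.06322996]), 'moment': array([-0.04909768, -0.00096229,  0.00558617]), 'gripper_force': 0.0, 'finger_gap': 0.09343401769922678}
```

View pics/scene0.png

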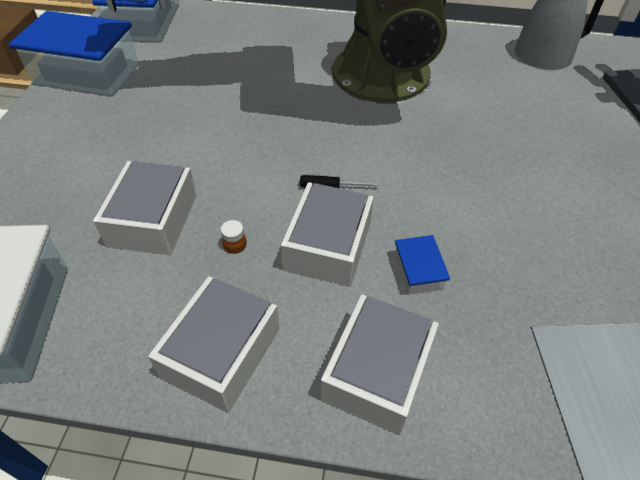

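View pics/top0.png

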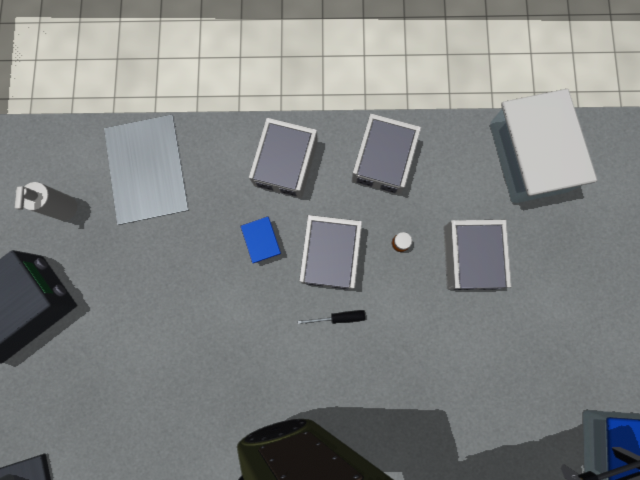

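The candidates for the box in the top picture are (331,252), (480,255), (284,156) and (387,152). The base projects to about (310,507), so (331,252) is nearest. In the scene picture it is at (328,230). The jar is at (402,242), the parts box at (261,240) and the driver at (335,318). Next is a close crop.

```bash
python3 - <<'E'
import cv2,numpy as np
a=cv2.imread("pics/top0.png")[205:300,285:380];b=cv2.imread("pics/scene0.png")[175:290,270:385]
a=cv2.resize(a,(399,399),interpolation=cv2.INTER_CUBIC) # 4.2x
b=cv2.resize(b,(399,399),interpolation=cv2.INTER_CUBIC) # 3.47x
cv2.imwrite("pics/crop.png",np.hstack([a,b]))
E
```

```text
(no output)
```

View pics/crop.png

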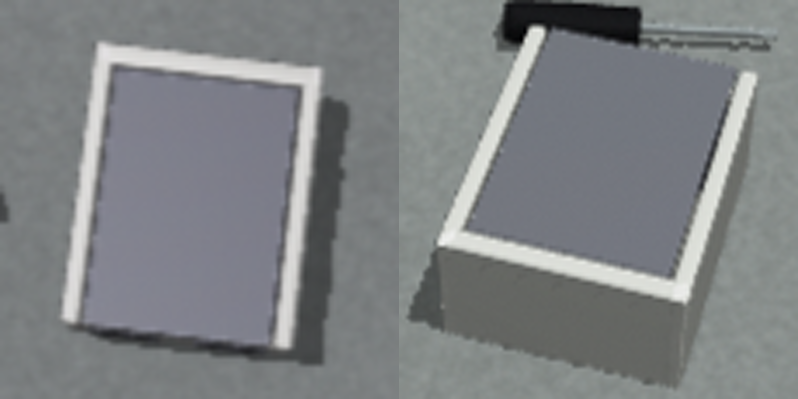

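```bash
cat > h.py <<'E'
import numpy as np
from station import *
from scipy.optimize import least_squares
from scipy.spatial.transform import Rotation as Ro
def proj(n,X):
    c=get_calibration(n);p=(np.atleast_2d(X)@c["R"].T+c["t"])@c["K"].T;return p[:,:2]/p[:,2:]
def ray(n,u,z):
    c=get_calibration(n);d=c["R"].T@np.linalg.solve(c["K"],[*u,1]);o=-c["R"].T@c["t"];return o+d*(z-o[2])/d[2]
def b2w(p,P): # p=x,y,yaw(rad)
    P=np.atleast_2d(P);return P@Ro.from_euler("z",p[2]).as_matrix().T+[p[0],p[1],0]
E
python3 - <<'E'
from h import *
C=np.array([[1,1],[1,-1],[-1,-1],[-1,1]])*[.078,.063]
C=np.c_[C,np.full(4,.075)]
t=np.array([[98,42],[321,68],[290,348],[62,322]])/4.2-.4+[285,205]
s=np.array([[285,300],[41,243],[135,26],[356,74]])/3.47-.4+[270,175]
f=lambda p:np.r_[proj("top",b2w(p,C))-t,proj("scene",b2w(p,C))-s].ravel()
r=least_squares(f,[.5,0,0]);p=r.x
print(p,np.degrees(p[2]),r.fun.round(1))
np.save("box.npy",p)
for k,P in dict(press=[-.043,0,.075],edge=[-.078,0,.075],btn=[-.012,0,.055],hinge=[.062,0,.071]).items():print(k,b2w(p,P).round(4))
for n,u,z in[("jar",(402,241),.05),("pb",(261,240),.042),("drvL",(299,322),.01),("drvR",(366,316),.015)]:print(n,ray("top",u,z).round(3))
S=read_state();R=Ro.from_euler("xyz",S["eef_rot"],degrees=True).as_matrix();print(R.round(3))
E
```

```text
[ 0.5754973  -0.05071265 -0.12613157] -7.226806410007312 [-0.9 -0.7  0.  -0.7  0.  -0.1 -1.  -0.5  0.9  0.2 -1.9 -0.7 -1.4 -1.4
  1.2 -1. ]
press [[ 0.5328 -0.0453  0.075 ]]
edge [[ 0.4981 -0.0409  0.075 ]]
btn [[ 0.5636 -0.0492  0.055 ]]
hinge [[ 0.637  -0.0585  0.071 ]]
jar [ 0.599 -0.22   0.05 ]
pb [0.606 0.113 0.042]
drvL [0.412 0.025 0.01 ]
drvR [ 0.425 -0.134  0.015]
[[ 0.955  0.298 -0.   ]
 [ 0.298 -0.955  0.001]
 [ 0.    -0.001 -1.   ]]
```

```bash
python3 -m inch '{"claw":[1,1,1,1,1,1,1,1,1,1,1,1,1,1,1,1,1,1],"xyz":[[0,0,0],[0,0,0],[0,0,0],[25.5,-43.5,0],[25.5,-43.5,0],[25.5,-43.5,0],[25.5,-43.5,0],[25.5,-43.5,0],[25.5,-43.5,0],[25.5,-43.5,0],[25.5,-43.5,0],[25.5,-43.5,0],[25.5,-43.5,0],[25.5,-43.5,0],[25.5,-43.5,0],[0,0,0],[0,0,0],[0,0,0]],"delta_rot":[[0,0,8.2],[0,0,8.2],[0,0,8.2],[0,0,0],[0,0,0],[0,0,0],[0,0,0],[0,0,0],[0,0,0],[0,0,0],[0,0,0],[0,0,0],[0,0,0],[0,0,0],[0,0,0],[0,0,0],[0,0,0],[0,0,0]]}'
```

```text
time_s: 2.35
tool_pos: [0.533, -0.0467, 0.3027]
eef_rot: [180.0, -0.0, -7.3]
wrist_force: [-0.4, 1.0, -0.3]
finger_gap: 0.0003
gripper_force: 0.0
```

```bash
cat > w.py <<'E'
from h import *
S=read_state();p=np.load("box.npy");R=Ro.from_euler("xyz",S["eef_rot"],degrees=True).as_matrix()
tip=S["tool_pos"]+R[:,2]*.097
print("t",S["time_s"],"rot",S["eef_rot"].round(2),"tip",tip.round(4),"tip in box mm",((tip-[p[0],p[1],0])@Ro.from_euler("z",p[2]).as_matrix()*1e3).round(1),"F",S["wrist_force"].round(1),"gap",S["finger_gap"])
for k,P in dict(press=[-.043,0,.075],btn=[-.015,0,.055]).items():print(k,"tool mm",(R.T@(b2w(p,P)[0]-tip)*1e3).round(1))
E
python3 w.py
```

```text
t 2.35 rot [180.    -0.    -7.32] tip [ 0.533  -0.0467  0.2057] tip in box mm [-42.7  -1.3 205.7] F [-0.4  1.  -0.3] gap 0.0003161691829659221
press tool mm [ -0.3  -1.3 130.7]
btn tool mm [ 27.7  -1.4 150.7]
```

```bash
python3 -m inch '{"claw":[1,1,1,1,1,1,1,1],"xyz":[[0,-1,30],[0,0,40],[0,0,30],[0,0,18],[0,0,6],[0,0,4],[0,0,0],[0,0,0]],"delta_rot":[[0,0,0],[0,0,0],[0,0,0],[0,0,0],[0,0,0],[0,0,0],[0,0,0],[0,0,0]]}'; python3 w.py;  python3 -m inch '{"claw":[1,1,1,1],"xyz":[[0,0,2],[0,0,2],[0,0,2],[0,0,0]],"delta_rot":[[0,0,0],[0,0,0],[0,0,0],[0,0,0]]}';
```

```text
time_s: 3.35
tool_pos: [0.5337, -0.0449, 0.1753]
eef_rot: [-180.0, -0.1, -7.3]
wrist_force: [-0.2, 0.3, 0.4]
finger_gap: 0.0007
gripper_force: 0.0
t 3.35 rot [-1.80e+02 -6.00e-02 -7.26e+00] tip [ 0.5338 -0.0449  0.0783] tip in box mm [-42.1   0.6  78.3] F [-0.2  0.3  0.4] gap 0.0006550892888021339
press tool mm [-0.9  0.6  3.3]
btn tool mm [27.   0.5 23.3]
time_s: 3.85
tool_pos: [0.5337, -0.0448, 0.1686]
eef_rot: [-180.0, -0.0, -7.2]
wrist_force: [0.6, 0.1, 2.4]
finger_gap: 0.0002
gripper_force: 1.3
```

```bash
python3 -m inch '{"claw":[1,1,1,1,1],"xyz":[[0,0,2],[0,0,1.5],[0,0,1.5],[0,0,1],[0,0,0]],"delta_rot":[[0,0,0],[0,0,0],[0,0,0],[0,0,0],[0,0,0]]}'; python3 w.py
```

```text
time_s: 4.47
tool_pos: [0.5339, -0.0448, 0.1651]
eef_rot: [180.0, -0.1, -7.2]
wrist_force: [-13.1, 1.5, 33.8]
finger_gap: 0.0005
gripper_force: 17.2
t 4.475 rot [ 1.7999e+02 -1.0000e-01 -7.2400e+00] tip [ 0.5341 -0.0448  0.0681] tip in box mm [-41.8   0.6  68.1] F [-13.1   1.5  33.8] gap 0.0005123653626793847
press tool mm [-1.1  0.6 -6.9]
btn tool mm [26.8  0.6 13.2]
```

```bash
python3 -m inch '{"claw":[1,1,1,1,1,1,1,1,1,1,1,1,1,1,1],"xyz":[[-8,0,-30],[-35,0,-50],[-35,0,-50],[-30,0,-40],[-10,0,-20],[0,0,0],[0,0,0],[0,0,0],[0,0,0],[0,0,0],[0,0,0],[0,0,0],[0,0,0],[0,0,0],[0,0,0]],"delta_rot":[[0,0,0],[0,0,0],[0,0,0],[0,0,0],[0,0,0],[0,0,0],[0,0,0],[0,0,0],[0,0,0],[0,0,0],[0,0,0],[0,0,0],[0,0,0],[0,0,0],[0,0,0]]}'; python3 w.py; python3 -c "
from station import *
import cv2,numpy as np
cv2.imwrite('pics/o.png',np.hstack([camera('scene')[130:330,200:450],camera('top')[150:350,250:500]])[:,:,::-1])"
```

```text
time_s: 6.35
tool_pos: [0.4165, -0.0299, 0.3527]
eef_rot: [180.0, -0.0, -7.2]
wrist_force: [0.4, -0.5, -0.4]
finger_gap: 0.0003
gripper_force: 0.0
t 6.35 rot [180.    -0.    -7.25] tip [ 0.4165 -0.0299  0.2557] tip in box mm [-160.3    0.7  255.7] F [ 0.4 -0.5 -0.4] gap 0.000277074554447867
press tool mm [117.3   0.6 180.7]
btn tool mm [145.3   0.6 200.7]
```

View pics/o.png

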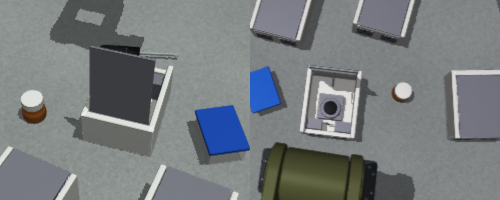

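The flap stands fully open. In the top picture the black button is at about full-frame pixel (330,256). I'll check that against the fitted pose.

```bash
python3 - <<'E'
from h import *
import cv2
p=np.load("box.npy");print("pred px",proj("top",b2w(p,[-.012,0,.055])))
im=camera("top")[225:285,305:357].mean(2)
m=(im<50).astype(np.uint8);n,l,s,c=cv2.connectedComponentsWithStats(m)
for i in range(1,n):
    if s[i,4]>20:print(s[i],c[i]+[305,225],ray("top",c[i]+[305,225],.055).round(4))
E
```

```text
pred px [[329.45296628 256.3087743 ]]
[ 20  26  12  13 123] [330.2601626  257.37398374] [ 0.5611 -0.0511  0.055 ]
```

```bash
python3 -m inch '{"claw":[1,1,1,1,1,1,1,1,1,1,1,1,1,1],"xyz":[[25,0,0],[35,0,0],[35,0,0],[35,0,0],[15,0,0],[0,0,20],[0,0,40],[0,0,40],[0,0,40],[0,0,30],[0,0,18],[0,0,8],[0,0,0],[0,0,0]],"delta_rot":[[0,0,0],[0,0,0],[0,0,0],[0,0,0],[0,0,0],[0,0,0],[0,0,0],[0,0,0],[0,0,0],[0,0,0],[0,0,0],[0,0,0],[0,0,0],[0,0,0]]}'; python3 w.py;  python3 -m inch '{"claw":[1,1,1,1,1],"xyz":[[0,0,2],[0,0,2],[0,0,2],[0,0,1],[0,0,0]],"delta_rot":[[0,0,0],[0,0,0],[0,0,0],[0,0,0],[0,0,0]]}';
```

```text
time_s: 8.25
tool_pos: [0.5607, -0.0482, 0.1577]
eef_rot: [180.0, -0.1, -7.3]
wrist_force: [-0.3, -1.0, -0.0]
finger_gap: 0.0004
gripper_force: 0.1
t 8.25 rot [ 1.80e+02 -9.00e-02 -7.25e+00] tip [ 0.5609 -0.0482  0.0607] tip in box mm [-14.8   0.6  60.7] F [-0.3 -1.  -0. ] gap 0.0003965693641773778
press tool mm [-28.2   0.6 -14.4]
btn tool mm [-0.2  0.6  5.7]
time_s: 8.88
tool_pos: [0.5603, -0.0482, 0.1496]
eef_rot: [-180.0, 0.0, -7.3]
wrist_force: [-0.2, 0.1, 0.1]
finger_gap: 0.0004
gripper_force: 0.0
```

```bash
python3 -m inch '{"claw":[1,1,1,1],"xyz":[[0,0,1],[0,0,1],[0,0,1],[0,0,0]],"delta_rot":[[0,0,0],[0,0,0],[0,0,0],[0,0,0]]}'; python3 -m inch '{"claw":[1,1,1],"xyz":[[0,0,1],[0,0,1],[0,0,0]],"delta_rot":[[0,0,0],[0,0,0],[0,0,0]]}'
```

```text
time_s: 9.38
tool_pos: [0.5604, -0.0482, 0.1467]
eef_rot: [-180.0, -0.0, -7.3]
wrist_force: [-0.5, -0.1, 2.7]
finger_gap: 0.0004
gripper_force: 1.5
time_s: 9.75
tool_pos: [0.5604, -0.0482, 0.1447]
eef_rot: [-180.0, -0.0, -7.3]
wrist_force: [-0.7, 1.3, 4.8]
finger_gap: 0.0003
gripper_force: 2.0
```

```bash
python3 -m inch '{"claw":[1,1,1,1,1],"xyz":[[0,0,1],[0,0,1],[0,0,1],[0,0,0],[0,0,0]],"delta_rot":[[0,0,0],[0,0,0],[0,0,0],[0,0,0],[0,0,0]]}'
```

```text
time_s: 10.38
tool_pos: [0.5605, -0.0482, 0.1431]
eef_rot: [180.0, -0.0, -7.2]
wrist_force: [-7.9, 0.9, 21.5]
finger_gap: 0.0006
gripper_force: 10.8
```

```bash
python3 -m inch '{"claw":[1,1,1,1,1,1,1,1,1,1,1,1,1,1,1,1],"xyz":[[0,0,-15],[0,0,-40],[0,0,-50],[0,0,-50],[0,0,-40],[0,0,-22],[0,0,0],[20,0,0],[35,0,0],[35,0,0],[15,0,0],[0,0,0],[0,0,35],[0,0,30],[0,0,12],[0,0,0]],"delta_rot":[[0,0,0],[0,0,0],[0,0,0],[0,0,0],[0,0,0],[0,0,0],[0,0,0],[0,0,0],[0,0,0],[0,0,0],[0,0,0],[0,0,0],[0,0,0],[0,0,0],[0,0,0],[0,0,0]]}'; python3 w.py; python3 -c "
from station import *
import cv2,numpy as np
cv2.imwrite('pics/c.png',np.hstack([camera('scene')[50:330,170:450],camera('top')[100:380,200:480]])[:,:,::-1])"
```

```text
time_s: 12.38
tool_pos: [0.6642, -0.0614, 0.2814]
eef_rot: [-180.0, 0.0, -7.3]
wrist_force: [-0.0, -0.3, 0.6]
finger_gap: 0.0006
gripper_force: 0.0
t 12.375 rot [-1.80e+02  5.00e-02 -7.25e+00] tip [ 0.6641 -0.0614  0.1844] tip in box mm [ 89.2   0.6 184.4] F [-0.  -0.3  0.6] gap 0.0005890994413337787
press tool mm [-132.1    0.6  109.6]
btn tool mm [-104.1    0.6  129.5]
```

View pics/c.png

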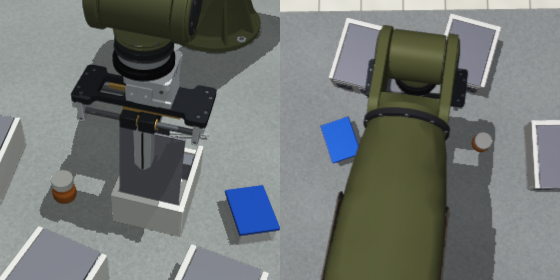

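The closed fingers stand behind the open flap, on its outer side. Jar and parts box look undisturbed. Next I'll sweep the flap shut along its arc.

```bash
python3 -m inch '{"claw":[1,1,1,1,1,1,1,1,1,1,1,1,1,1,1,1,1,1],"xyz":[[-14,0,1],[-14,0,1],[-14,0,2],[-14,0,4],[-14,0,6],[-11,0,7],[-11,0,8],[-9,0,9],[-8,0,11],[-7,0,11],[-6,0,11],[-3,0,9],[-3,0,9],[-1,0,6],[0,0,5],[0,0,2],[0,0,0],[0,0,0]],"delta_rot":[[0,0,0],[0,0,0],[0,0,0],[0,0,0],[0,0,0],[0,0,0],[0,0,0],[0,0,0],[0,0,0],[0,0,0],[0,0,0],[0,0,0],[0,0,0],[0,0,0],[0,0,0],[0,0,0],[0,0,0],[0,0,0]]}'; python3 w.py
```

```text
time_s: 14.72
tool_pos: [0.5366, -0.0452, 0.1797]
eef_rot: [180.0, -0.0, -7.3]
wrist_force: [-1.4, -0.0, 3.2]
finger_gap: 0.0006
gripper_force: 1.1
t 14.725 rot [180.    -0.    -7.25] tip [ 0.5366 -0.0452  0.0827] tip in box mm [-39.3   0.6  82.7] F [-1.4 -0.   3.2] gap 0.0006178650918922453
press tool mm [-3.7  0.6  7.7]
btn tool mm [24.3  0.6 27.7]
```

```bash
python3 -m inch '{"claw":[1,1,1,1,1,1,1,1,1,1],"xyz":[[0,0,3],[0,0,3],[0,0,2],[0,0,2],[0,0,2],[0,0,1.5],[0,0,1.5],[0,0,1],[0,0,0],[0,0,0]],"delta_rot":[[0,0,0],[0,0,0],[0,0,0],[0,0,0],[0,0,0],[0,0,0],[0,0,0],[0,0,0],[0,0,0],[0,0,0]]}'; python3 w.py
```

```text
time_s: 15.98
tool_pos: [0.5367, -0.0451, 0.1655]
eef_rot: [180.0, -0.1, -7.2]
wrist_force: [-13.0, 1.6, 25.7]
finger_gap: 0.0003
gripper_force: 13.6
t 15.975 rot [ 1.7999e+02 -6.0000e-02 -7.2400e+00] tip [ 0.5368 -0.0452  0.0685] tip in box mm [-39.1   0.6  68.5] F [-13.    1.6  25.7] gap 0.00029857295573051745
press tool mm [-3.9  0.6 -6.5]
btn tool mm [24.1  0.6 13.5]
```

The flap is on its hard stop with 26 N. I'll let go straight up, slowly at first, then move back and look.

```bash
python3 -m inch '{"claw":[1,1,1,1,1,1,1,1,1,1,1,1,1,1,1],"xyz":[[0,0,-5],[0,0,-10],[0,0,-20],[0,0,-40],[0,0,-50],[0,0,-40],[-30,0,-15],[-50,0,0],[-50,0,0],[-30,0,0],[0,0,0],[0,0,0],[0,0,0],[0,0,0],[0,0,0]],"delta_rot":[[0,0,0],[0,0,0],[0,0,0],[0,0,0],[0,0,0],[0,0,0],[0,0,0],[0,0,0],[0,0,0],[0,0,0],[0,0,0],[0,0,0],[0,0,0],[0,0,0],[0,0,0]]}'; python3 -c "
from station import *
import cv2,numpy as np
cv2.imwrite('pics/e.png',np.hstack([camera('scene')[130:330,200:450],camera('top')[150:350,230:480]])[:,:,::-1])"
```

```text
time_s: 17.85
tool_pos: [0.378, -0.025, 0.3435]
eef_rot: [-180.0, 0.0, -7.3]
wrist_force: [0.3, 0.0, 0.3]
finger_gap: 0.0006
gripper_force: 0.0
```

View pics/e.png

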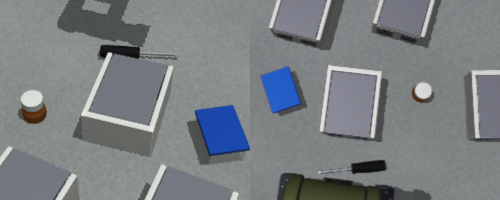

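The flap is level and latched with nothing touching it. Jar, parts box and driver are where they stood.

```bash
python3 -c "
from station import *
print(close_job())"
```

```text
the job is handed in; nothing more can be done
None
```

The power box is reset and the job is handed in after about 18 s of the allowed 56 s: the flap popped open, the button went fully down, and the flap is latched shut again, with the jar, parts box and screwdriver where they stood; no verdict was returned.

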